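# Fit the hopper sleeve onto the grinder throat

### The arm

A 6-joint arm with a two-finger parallel gripper is mounted at the origin on the work surface. World frame = base frame: x ahead of the robot, y to its left, z up, the work surface at z = 0. Lengths are in m, angles in rad, forces in N, time in s.
With the tool pointing down it reaches from about 0.35 to 0.725 m from the base axis. Payload 4.3 kg.
Tool frame: the origin (TCP) lies between the finger pads; the fingertips stand 25 mm ahead of it and the grasp point (between the pads) lies 6 mm ahead of it (robot.finger_overhang is the distance from the TCP to the fingertips, in m); z points along the fingers, y is the direction in which the jaws open and shut (so a half turn about z gives the same grasp; the last joint's range is limited). The gripper opens to 85 mm and grips with 20 to 120 N. Pads are 22 mm wide; open, the fingers measure 114 mm over their backs; the gripper's body (76 mm by 85 mm) begins 54 mm behind the grasp point. The pads swing forward as they close: fully open they stand 13 mm farther back than shut.
Start: joints at [-1.307, 0.377, 0.081, 1.274, 0, 1.46], TCP at [0.21, -0.535, 0.256] pointing down, gripper open.
Joint ranges: [-2.72, 2.72], [-0.84, 1.66], [-1.02, 1.22], [-1.77, 2.12], [-1.37, 1.28], [-3.14, 3.14]. Speed limits (rad/s): [2.57, 2.57, 3.14, 3.14, 3.14, 3.14].

### API

Orientations are given as a unit quaternion [x, y, z, w].
In Python, from workcell import readout, eyes, ticket, robot gives the robot as it stands. The module is installed in compiled form; this text tells all that it offers.
- The arm moves only by the tool send_rows, never from a script. Its argument "plan" is a list of rows, each a list of 7 numbers: the shift along the tool's x, y, z in mm, then the turn, a rotation vector about the tool's x, y, z in rad, then the finger opening in mm, from 0 to 85.4. In form: [[tx, ty, tz, wx, wy, wz, jaw], ...]. A call has 1 to 10 rows; each row is the pose to reach, as a shift and turn from the pose commanded when the call began, along the tool's axes at that moment; what a row does not reach only later rows make up. A row lasts 1/12 s, in which the tool goes at most 41.7 mm and 7.16 degrees, less where a joint would pass 70% of its speed; a pose out of reach is approached as far as the arm can. A call with a gripper value outside its range is refused whole. The fingers move at their own pace and stop on an object; "grip_force" is the grip in N (left out, the last holds). Time passes only in rows, so rows that repeat a pose let the fingers close. It gives the time, the measured TCP pose, the force and the opening at its end, in the units of the state.
- readout.get_obs(): the state, without advancing time (a new reading comes with each control period).
- eyes.grab_frame(name): name is "side" or "top"; returns the picture (400x640x3 uint8, red, green, blue); there is no depth.
- eyes.camera_model(name): a dict with "vertical_fov" (degrees; the focal length in pixels is half the picture's height over the tangent of half this angle, whatever the lens; pixels are square), "cx", "cy" (the principal point, pixels), "k1" (the pictures are not rectified: a ray, as slopes to the right and down, at radius r is drawn at 1 + k1 r^2 times it, then the intrinsics apply), "rvec" (rotation vector, rad) and "tvec" (3), from world to camera coordinates, as OpenCV has them. Camera axes: x right, y down, z forward; pixel columns grow to the right and rows downward; lengths in m; the calibration is good to about 2 mm. A picture is of the moment at which its call begins. camera_model takes no time and is no camera call.
- ticket.close_job(): hands the job in, once; it reports no verdict.
Trained networks look in the newest picture that a camera, given by its name, has taken for a name from the list of things; names that differ only in an ending like _2 or _b are one class to them, and where a whole thing is asked for, a point or a joint stands for the part that bears it (a point fixed in the world has none). Each returns a list of dicts, best first, with "confidence" (0 to 1); they miss things now and then, are a little off and sometimes report something else, mostly with a low value. They report only what shows in the picture. A call takes as long as a camera call. They do not tell look-alikes from the thing itself.
- eyes.masks_of(camera, thing): "pixels" (400x640 bool, what is visible of it) and "rect" ([left, top, width, height] in pixels, round what is visible of it).
The state is a dict: "time": time; "q": joint angles; "qd": joint speeds; "tau": joint torques, N m; "tcp_pos": TCP position; "eef_rot": TCP orientation; "wrist_force": force on the tool from outside, world axes, zero at the start; "wrist_torque": the same for the moment, N m; "width": finger opening in m.
Only numpy, scipy, OpenCV 4.12 (cv2) and the standard library are available. Lean on these libraries where they do the work, as an engineer would, in place of code of your own. Each camera call takes 0.05 s, during which the arm holds its last target.

### The job

Get the coffee grinder ready for its hopper: pick up the tall plain steel sleeve and slide it down over the grinder's wide throat (the thick tapered-tip spigot, not the narrow stub), keeping hold of it until it is down, so that it stands upright, fully home on the round shoulder, then let go. Leave the short flanged collar where it is.

Things in the scene. Friction and masses are not known exactly. Their poses are not given: they have to be found in the camera images.
- tall_sleeve: the sleeve to fit: plain straight stainless-steel tube standing upright on the bench, open at both ends, 52 mm outer diameter, 44 mm bore, 4 mm wall, 65 mm tall, about 160 g. Origin: centre of its lower end, so its upper rim is 65 mm above; z is the tube's axis, up. Round, so its yaw does not matter.
- short_collar: look-alike to leave alone: short steel collar, 30 mm tall, 52 mm outer diameter and 44 mm bore like the sleeve, but with a 72 mm wide, 6 mm thick flange round its foot. Loose on the bench. Origin: centre of its underside, z up.
- throat_seat (a point): centre of the round shoulder (68 mm wide, 86 mm above the bench) where the sleeve's lower end must rest. From it rises the throat: steel, 38 mm diameter for 30 mm, then a cone to 22 mm at its tip 42 mm up; the sleeve slides over it by its own weight, 3 mm clearance all round. It stands on a 100 mm square aluminium housing, 6 mm below the shoulder, on the fixed grinder unit. z up, -y to the motor.
- stub_top (a point): centre of the top of the narrow steel stub (22 mm diameter, about 27 mm tall) on the ribbed horizontal motor at the other end of the same grinder unit, 115 mm from the throat axis, top 111 mm above the bench. Not where the sleeve goes.
There are look-alikes about, which are no part of the job. Leave any turquoise or yellow look-alike of the tall_sleeve alone.

How it is judged:
On the way, in this order (a step that is already met when the one before it is completed fails the run):
1. the tall sleeve is lifted off the bench in the gripper (height (world z) of tall_sleeve above 0.03 m and contact force between the fingers and tall_sleeve above 0.5 N), for 0.1 s.
2. still held, the sleeve is round the throat and within 10 mm of the shoulder (z of tall_sleeve in the frame of throat_seat below 0.01 m and horizontal distance between tall_sleeve and throat_seat below 0.01 m and contact force between the fingers and tall_sleeve above 0.5 N), for 0.05 s.
At the end, for the whole second after the job is handed in: The tall sleeve rests at the foot of the wide throat: its lower end within 5 mm of the shoulder's height, its axis within 10 mm of the throat's, upright within 0.15 rad, at rest and released; the short collar is within 40 mm of where it stood (z of tall_sleeve in the frame of throat_seat between -0.005 and 0.005 m and horizontal distance between tall_sleeve and throat_seat below 0.01 m and angle between tall_sleeve's own z axis and vertical below 0.15 rad and linear speed of tall_sleeve below 0.02 m/s and distance of short_collar from where it was at the start of the episode below 0.04 m); the robot touches nothing.
It fails at once if the short flanged collar is shifted more than 40 mm (distance of short_collar from where it was at the start of the episode above 0.04 m).
It also fails if it takes over 40 s, if anything falls off the work surface, if the arm or the gripper's body presses on something with over 40 N, if the wrist force passes 120 N, or if a joint passes its speed limit or range.

## Working session

There is one attempt and no reset: what is moved stays moved. The work goes in short steps, Python scripts to look and compute and a tool call to move; the robot and the scene stay as the last step left them, time stands still between calls to the robot, and variables do not carry over. Pictures are saved under pics/ and viewed, and the job is handed in when it is done.

Besides the shell and the picture viewer there is one more tool, called after "Call:" as a command line: name --pt "numbers of a row" for each row, then --argument value for the rest. send_rows: Moves the arm, as the interface text tells. Its arguments: {"type":"object","properties":{"plan":{"type":"array","items":{"type":"array","items":{"type":"number"}}},"grip_force":{"type":"number"}},"required":["plan"]}

```bash
mkdir -p pics
cat > h.py <<'E'
import numpy as np,cv2
from workcell import readout,eyes,ticket,robot
def cam(n):
    m=eyes.camera_model(n); f=200/np.tan(np.radians(m['vertical_fov'])/2)
    R=cv2.Rodrigues(np.array(m['rvec'],float))[0]; return m,f,R,np.array(m['tvec'],float)
def proj(n,P):
    m,f,R,t=cam(n); c=np.atleast_2d(P)@R.T+t; s=c[:,:2]/c[:,2:]; r2=(s**2).sum(1,keepdims=True)
    return s*(1+m['k1']*r2)*f+[m['cx'],m['cy']]
def ray(n,u,v):
    m,f,R,t=cam(n); d=np.array([(u-m['cx'])/f,(v-m['cy'])/f]); s=d.copy()
    for _ in range(30): s=d/(1+m['k1']*(s@s))
    w=R.T@np.array([s[0],s[1],1]); return -R.T@t,w/np.linalg.norm(w)
def atz(n,u,v,z):
    o,d=ray(n,u,v); return o+d*(z-o[2])/d[2]
E
python3 - <<'E'
from h import *
for n in ('side','top'):
    im=eyes.grab_frame(n); cv2.imwrite(f'pics/{n}0.png',im[:,:,::-1])
    m=eyes.camera_model(n); print(n,m, ray(n,320,200))
    for th in ('tall_sleeve','short_collar','throat_seat','stub_top'):
        try:
            for d in eyes.masks_of(n,th)[:4]: print(th,round(d['confidence'],2),d['rect'],d['pixels'].sum())
        except Exception as e: print(th,e)
o=readout.get_obs();print(o['time'],o['tcp_pos'],o['eef_rot'],o['width'])
E
```

```text
side {'vertical_fov': 47.21430491028119, 'cx': 323.31589147925, 'cy': 197.00087006054815, 'k1': -0.07232933719561084, 'rvec': array([ 0.35523155, -2.72872949,  1.22963259]), 'tvec': array([0.49875305, 0.10413084, 0.92194516])} (array([0.30310529, 0.7296396 , 0.69665914]), array([ 0.21691108, -0.71457174, -0.66508406]))
tall_sleeve 0.95 [255.2, 294.2, 33.0, 48.3] 1280
tall_sleeve 0.87 [309.4, 323.4, 29.5, 50.4] 1311
tall_sleeve 0.69 [357.5, 247.9, 28.7, 44.1] 1118
tall_sleeve 0.62 [309.0, 269.3, 28.2, 43.6] 1143
short_collar 0.67 [316.8, 219.7, 34.6, 32.9] 778
throat_seat 0.72 [308.7, 98.1, 77.3, 82.9] 3669
stub_top 0.66 [314.3, 98.6, 69.2, 80.8] 3583
top {'vertical_fov': 49.587210400348056, 'cx': 331.7327429053226, 'cy': 205.48057681165653, 'k1': -0.03910145620023754, 'rvec': array([ 2.19205217, -2.18078506,  0.05389478]), 'tvec': array([0.05821503, 0.50041808, 1.00368266])} (array([0.43973003, 0.05041153, 1.03212514]), array([ 0.07172222,  0.03733208, -0.99672576]))
tall_sleeve 0.83 [264.4, 249.1, 26.9, 22.5] 226
tall_sleeve 0.76 [201.5, 190.9, 30.5, 17.8] 408
tall_sleeve 0.66 [192.1, 227.9, 28.7, 22.9] 458
tall_sleeve 0.56 [234.5, 218.1, 25.8, 21.8] 368
short_collar 0.88 [305.3, 204.9, 31.7, 30.6] 439
throat_seat 0.72 [405.7, 167.3, 107.3, 67.1] 5549
stub_top 0.78 [409.6, 164.1, 104.3, 68.1] 5407
0.5 [ 0.20998138 -0.53530425  0.25631907] [ 9.82585934e-01  1.85808721e-01 -1.07520019e-06  3.14394308e-05] 0.08516585106091959
```

View pics/side0.png

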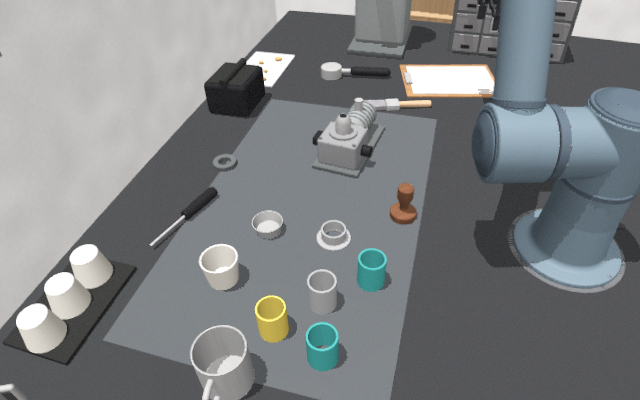

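View pics/top0.png

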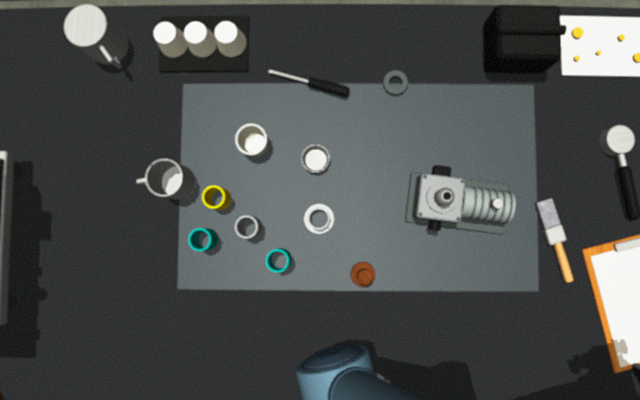

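Run:
```python
import cv2
s=cv2.imread('pics/side0.png');t=cv2.imread('pics/top0.png')
a=cv2.resize(s[210:390,220:420],(660,594),interpolation=cv2.INTER_CUBIC)
cv2.imwrite('pics/side0a.png',a)
cv2.imwrite('pics/top0a.png',cv2.resize(t[150:290,170:350],None,fx=4,fy=4,interpolation=cv2.INTER_CUBIC))
cv2.imwrite('pics/top0b.png',cv2.resize(t[140:260,390:530],None,fx=4.5,fy=4.5,interpolation=cv2.INTER_CUBIC))
cv2.imwrite('pics/side0b.png',cv2.resize(s[85:195,290:400],None,fx=5,fy=5,interpolation=cv2.INTER_CUBIC))
```

```text
(no output)
```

View pics/side0a.png

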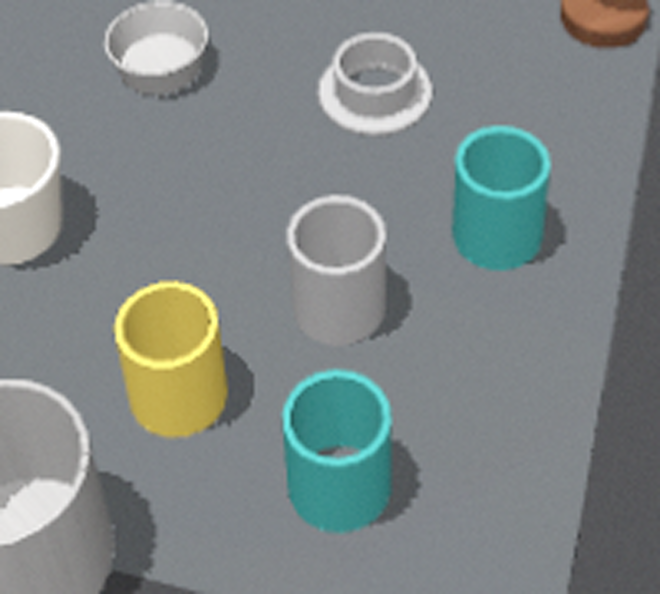

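View pics/top0a.png

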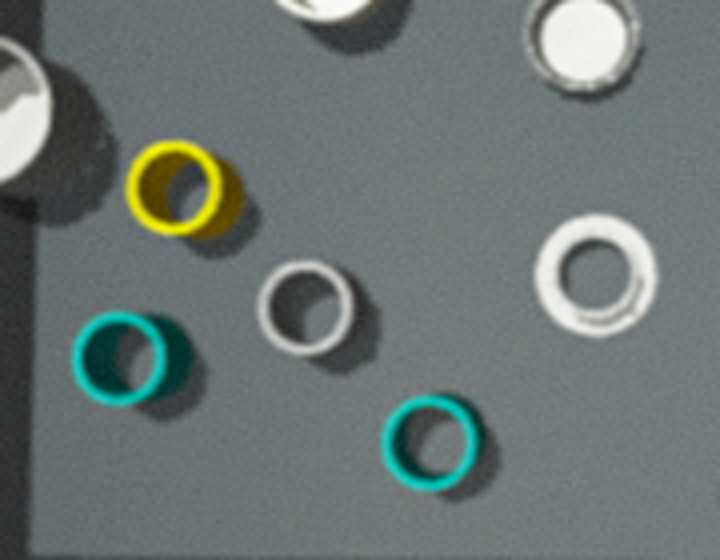

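View pics/top0b.png

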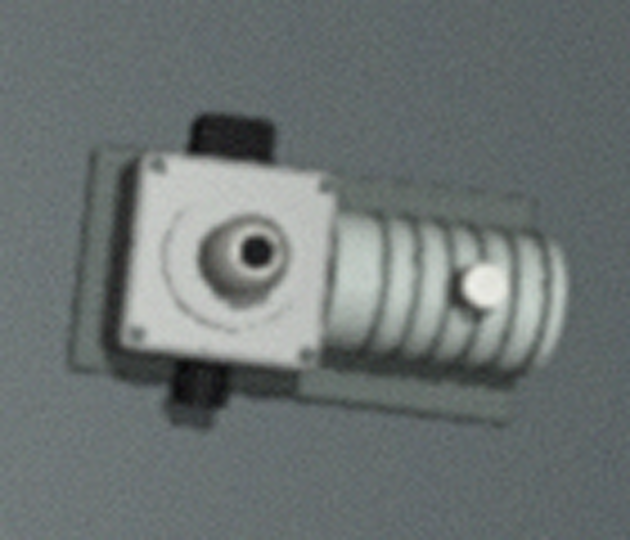

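View pics/side0b.png

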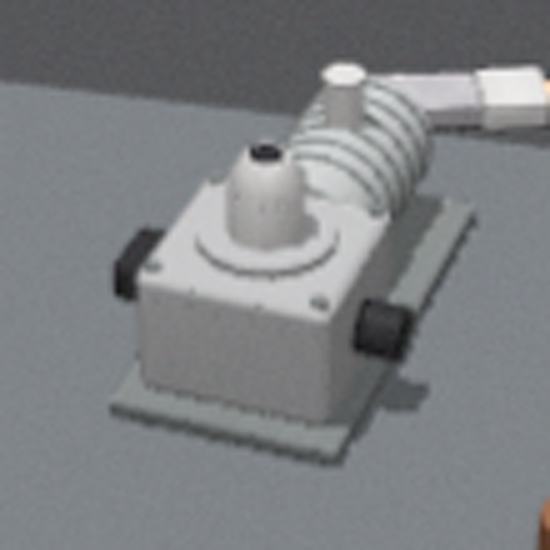

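The grey sleeve's rim sits at about (246.5, 227) in the top picture and (322, 281) in the side picture, between the yellow tube and the two turquoise ones. The throat tip is at about (447, 196) in top and (343, 115.5) in side. The flanged collar is at about (319, 219) in top.

Run:
```python
from h import *
from scipy.optimize import least_squares
def tri(z,pt,ps):
    print('z',z,atz('top',*pt,z),atz('side',*ps,z))
    f=lambda P:np.r_[proj('top',P)[0]-pt,proj('side',P)[0]-ps]
    r=least_squares(f,[.4,0,z]);print(' free',r.x,r.fun)
tri(.065,(246.1,226.4),(321.8,280.6))
tri(.128,(446.7,195.7),(342.6,115.2))
# stub top  (z .111)
tri(.111,((483+.5)/4.5-.5+390,(287+.5)/4.5-.5+140),((344+.5)/5-.5+290,(74+.5)/5-.5+85))
tri(.03,((597.5)/4-.5+170,274.5/4-.5+150),(333.3,229.3))
tri(.065,((175)/4-.5+170,188.5/4-.5+150),(270.5,308.5))
tri(.065,((120.5)/4-.5+170,358.5/4-.5+150),(321.8,336))
tri(.065,((432.5)/4-.5+170,442.5/4-.5+150),(371.5,258))
# mask fit with model outlines
```

```text
z 0.065 [0.44929124 0.25179858 0.065     ] [0.44941052 0.25257923 0.065     ]
 free [0.44947554 0.25199661 0.06425488] [-0.01774067 -0.07913569  0.06274074  0.00348989]
z 0.128 [ 0.51510893 -0.18112991  0.128     ] [ 0.51802722 -0.18464119  0.128     ]
 free [ 0.51577886 -0.18021327  0.1308684 ] [-0.09159163 -0.43432284  0.49963485  0.02125205]
z 0.111 [ 0.50061118 -0.29309593  0.111     ] [ 0.50315853 -0.29677538  0.111     ]
 free [ 0.50113834 -0.29188623  0.11389986] [-0.06559742 -0.33715472  0.41127476  0.01070425]
z 0.03 [0.46975438 0.09025573 0.03      ] [0.4699194  0.09335284 0.03      ]
 free [0.47029849 0.09047432 0.02705284] [-0.04224607 -0.19647067  0.17724232  0.00849081]
z 0.065 [0.51584297 0.32737844 0.065     ] [0.515805   0.32971832 0.065     ]
 free [0.51640233 0.32817407 0.06261025] [-0.04519783 -0.16407372  0.12417474  0.01160059]
z 0.065 [0.4201166  0.35619442 0.065     ] [0.42028899 0.35776385 0.065     ]
 free [0.42042143 0.35678536 0.06339355] [-0.03332635 -0.15080927  0.10747397  0.00574697]
z 0.065 [0.37468299 0.18009975 0.065     ] [0.37582086 0.18049884 0.065     ]
 free [0.37537578 0.1802526  0.0648404 ] [-0.05521128 -0.31774464  0.26274653  0.00401343]
```

```bash
cat >> h.py <<'E'
from scipy.spatial.transform import Rotation as Ro
def row(p,yaw):
    o=readout.get_obs(); R=Ro.from_quat(o['eef_rot']); T=Ro.from_euler('z',yaw)*Ro.from_euler('x',np.pi)
    d=R.inv().apply(np.array(p)-o['tcp_pos'])*1000; w=(R.inv()*T).as_rotvec()
    print('t',o['time'],'tcp',o['tcp_pos'].round(4),'q',np.round(o['q'],2)); print(d.round(1),w.round(3))
E
python3 - <<'E'
from h import *
row([.42,-.15,.25],1.326)
E
```

```text
t 0.5 tcp [ 0.21   -0.5353  0.2563] q [-1.31  0.38  0.08  1.27 -0.    1.46]
[ 336.2 -282.     6.3] [ 0.     0.    -0.952]
```

Call:
send_rows --pt "336 -282 6 0 0 -0.952 85" --pt "336 -282 6 0 0 -0.952 85" --pt "336 -282 6 0 0 -0.952 85" --pt "336 -282 6 0 0 -0.952 85" --pt "336 -282 6 0 0 -0.952 85" --pt "336 -282 6 0 0 -0.952 85" --pt "336 -282 6 0 0 -0.952 85" --pt "336 -282 6 0 0 -0.952 85" --pt "336 -282 6 0 0 -0.952 85" --pt "336 -282 6 0 0 -0.952 85"

```text
time: 1.33
tcp_pos: [0.4099, -0.1676, 0.2509]
eef_rot: [0.788, 0.615, 0.0, 0.001]
wrist_force: [0.9, -0.2, 0.2]
width: 0.0852
```

Run:
```python
from h import *
row([.4494,.252,.2],1.326)
```

```text
t 1.3333 tcp [ 0.4099 -0.1676  0.2509] q [-0.53  0.11 -0.28  1.18 -0.    1.28]
[416.7 -63.5  50.7] [ 0.001  0.    -0.   ]
```

Call:
send_rows --pt "417 -63 51 0 0 0 85" --pt "417 -63 51 0 0 0 85" --pt "417 -63 51 0 0 0 85" --pt "417 -63 51 0 0 0 85" --pt "417 -63 51 0 0 0 85" --pt "417 -63 51 0 0 0 85" --pt "417 -63 51 0 0 0 85" --pt "417 -63 51 0 0 0 85" --pt "417 -63 51 0 0 0 85" --pt "417 -63 51 0 0 0 85"

```text
time: 2.17
tcp_pos: [0.4483, 0.2446, 0.2006]
eef_rot: [0.788, 0.616, 0.0, 0.0]
wrist_force: [1.5, 0.1, 0.4]
width: 0.0851
```

Call:
send_rows --pt "0 0 0 0 0 0 85" --pt "0 0 0 0 0 0 85"

```text
time: 2.33
tcp_pos: [0.4481, 0.2441, 0.2001]
eef_rot: [0.787, 0.617, -0.0, 0.0]
wrist_force: [0.4, -0.6, -0.0]
width: 0.0849
```

Run:
```python
from h import *
row([.4494,.252,.11],1.326)
for n in ('side','top'):
    im=eyes.grab_frame(n); cv2.imwrite(f'pics/{n}1.png',im[:,:,::-1])
```

```text
t 2.3333 tcp [0.4481 0.2441 0.2001] q [ 0.37  0.27 -0.22  1.08 -0.    2.19]
[ 8.  -0.6 90.1] [-0.     0.001  0.004]
```

View pics/side1.png

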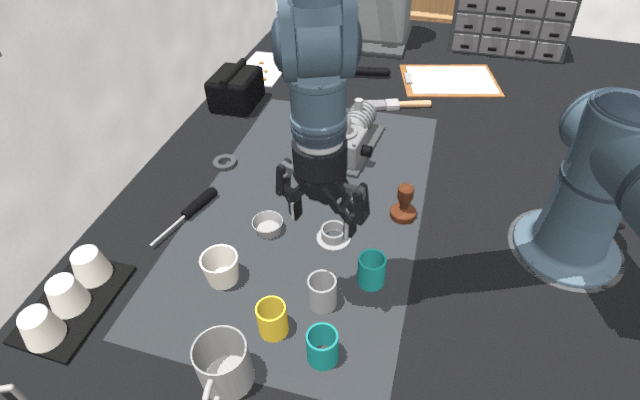

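Run:
```python
from h import *
P=[.448,.244,.2]
print(proj('side',P),proj('top',P), proj('side',[.448,.244,.175]),proj('top',[.448,.244,.254]))
```

```text
[[322.26739094 221.78440232]] [[235.62104802 226.31279631]] [[322.59799697 233.05468709]] [[228.70584204 225.9717596 ]]
```

View pics/top1.png

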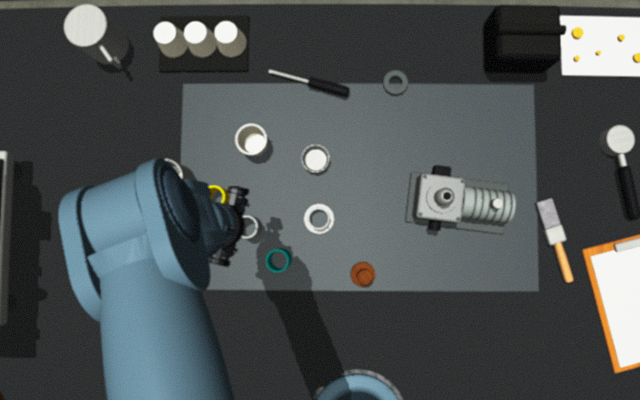

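Call:
send_rows --pt "8 -0.6 30 0 0 0 85" --pt "8 -0.6 60 0 0 0 85" --pt "8 -0.6 90 0 0 0 85" --pt "8 -0.6 90 0 0 0 85" --pt "8 -0.6 90 0 0 0 85"

```text
time: 2.85
tcp_pos: [0.4485, 0.2481, 0.1099]
eef_rot: [0.789, 0.614, -0.002, -0.0]
wrist_force: [-0.2, -0.3, 0.4]
width: 0.0851
```

Run:
```python
from h import *
row([.4494,.252,.047],1.326)
im=eyes.grab_frame('side'); cv2.imwrite(f'pics/side2.png',cv2.resize(im[180:400,200:450,::-1],None,fx=2.5,fy=2.5))
```

```text
t 2.85 tcp [0.4485 0.2481 0.1099] q [ 0.38  0.35 -0.35  0.87 -0.    2.2 ]
[ 4.2  0.1 62.8] [-0.003  0.003 -0.003]
```

View pics/side2.png

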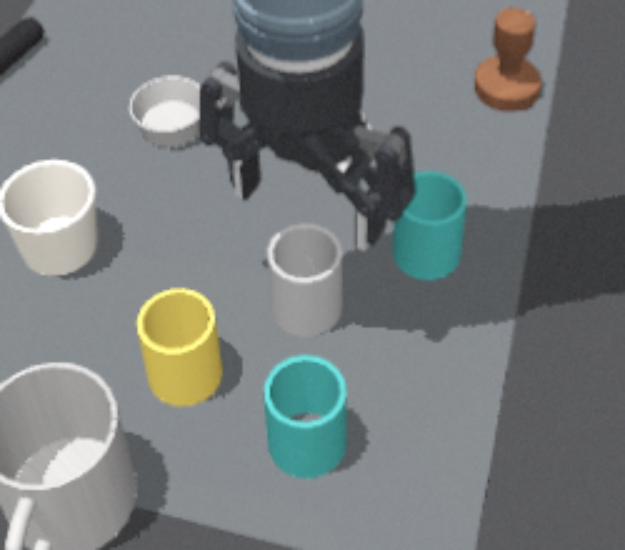

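Call:
send_rows --pt "4 0 0 0 0 0 85" --pt "4 0 0 0 0 0 85" --pt "4 0 0 0 0 0 85"

```text
time: 3.15
tcp_pos: [0.4524, 0.2547, 0.1124]
eef_rot: [0.788, 0.615, 0.002, 0.001]
wrist_force: [-1.0, -1.2, -0.0]
width: 0.0849
```

Run:
```python
from h import *
for i in range(6):
    o=readout.get_obs(); print(o['time'],o['tcp_pos'].round(4),o['q'].round(4),o['qd'].round(3)); eyes.grab_frame('top')
row([.4494,.252,.047],1.326)
```

```text
3.15 [0.4524 0.2547 0.1124] [ 3.9060e-01  3.5450e-01 -3.4230e-01  8.7030e-01 -1.0000e-04  2.2065e+00] [ 0.002  0.005 -0.015 -0.005 -0.002  0.   ]
3.2 [0.4521 0.2546 0.1121] [ 3.9060e-01  3.5480e-01 -3.4300e-01  8.7010e-01 -2.0000e-04  2.2064e+00] [ 0.001  0.006 -0.015 -0.005 -0.002  0.   ]
3.25 [0.4517 0.2545 0.1117] [ 3.9070e-01  3.5500e-01 -3.4360e-01  8.7000e-01 -2.0000e-04  2.2065e+00] [ 0.002  0.005 -0.012 -0.005  0.002 -0.   ]
3.3 [0.4514 0.2544 0.1114] [ 3.9080e-01  3.5530e-01 -3.4410e-01  8.6980e-01 -1.0000e-04  2.2064e+00] [-0.001  0.007 -0.009 -0.002 -0.    -0.   ]
3.35 [0.4511 0.2543 0.1111] [ 3.9080e-01  3.5550e-01 -3.4460e-01  8.6970e-01 -1.0000e-04  2.2064e+00] [-0.     0.004 -0.008 -0.002  0.    -0.001]
3.4 [0.451  0.2543 0.1109] [ 3.9080e-01  3.5580e-01 -3.4480e-01  8.6970e-01 -1.0000e-04  2.2064e+00] [-0.001  0.002 -0.006 -0.003 -0.     0.001]
t 3.45 tcp [0.4509 0.2542 0.1107] q [ 0.39  0.36 -0.35  0.87 -0.    2.21]
[-2.5 -0.9 63.7] [ 0. -0. -0.]
```

Call:
send_rows --pt "-2 -0.5 20 0 0 0 85" --pt "-2 -0.5 40 0 0 0 85" --pt "-2 -0.5 55 0 0 0 85" --pt "-2 -0.5 63 0 0 0 85" --pt "-2 -0.5 63 0 0 0 85" --pt "-2 -0.5 63 0 0 0 85" --pt "-2 -0.5 63 0 0 0 85"

```text
time: 4.03
tcp_pos: [0.4506, 0.2526, 0.0484]
eef_rot: [0.788, 0.615, 0.001, 0.0]
wrist_force: [0.5, 0.0, 0.1]
width: 0.0851
```

Run:
```python
from h import *
row([.4494,.252,.047],1.326)
im=eyes.grab_frame('side'); cv2.imwrite(f'pics/side3.png',cv2.resize(im[220:400,220:430,::-1],None,fx=3,fy=3))
```

```text
t 4.0333 tcp [0.4506 0.2526 0.0484] q [ 0.39  0.42 -0.43  0.72 -0.    2.2 ]
[-0.9 -1.   1.4] [ 0.001 -0.001 -0.   ]
```

View pics/side3.png

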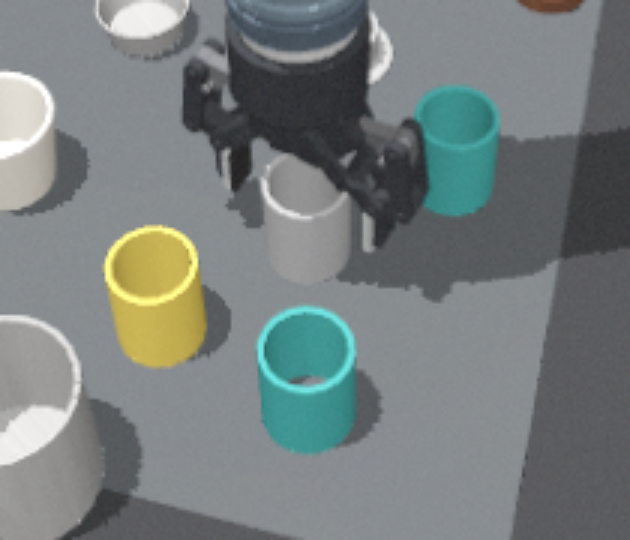

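The fingers straddle the grey sleeve with a clear gap on both sides, so I'm closing.

Call:
send_rows --pt "0 0 0 0 0 0 48" --pt "0 0 0 0 0 0 48" --pt "0 0 0 0 0 0 48" --pt "0 0 0 0 0 0 48" --pt "0 0 0 0 0 0 48" --pt "0 0 0 0 0 0 48" --pt "0 0 0 0 0 0 48" --grip_force 40

```text
time: 4.67
tcp_pos: [0.4503, 0.2526, 0.0483]
eef_rot: [0.788, 0.615, 0.001, 0.0]
wrist_force: [-2.0, -0.2, 5.3]
width: 0.0506
```

Call:
send_rows --pt "0 0 -10 0 0 0 48" --pt "0 0 -30 0 0 0 48" --pt "0 0 -60 0 0 0 48" --pt "0 0 -90 0 0 0 48" --pt "0 0 -120 0 0 0 48" --pt "0 0 -150 0 0 0 48" --pt "0 0 -170 0 0 0 48" --pt "0 0 -180 0 0 0 48" --pt "0 0 -180 0 0 0 48"

```text
time: 5.42
tcp_pos: [0.4512, 0.2528, 0.2301]
eef_rot: [0.788, 0.615, 0.002, 0.001]
wrist_force: [0.7, 0.1, -0.3]
width: 0.0506
```

Run:
```python
from h import *
row([.5163,-.182,.228],1.326)
im=eyes.grab_frame('side'); cv2.imwrite(f'pics/side4.png',cv2.resize(im[100:320,220:430,::-1],None,fx=2.5,fy=2.5))
```

```text
t 5.4167 tcp [0.4512 0.2528 0.2301] q [ 0.39  0.27 -0.14  1.16 -0.    2.2 ]
[-406.   168.6    1.7] [ 0.004 -0.003 -0.   ]
```

View pics/side4.png

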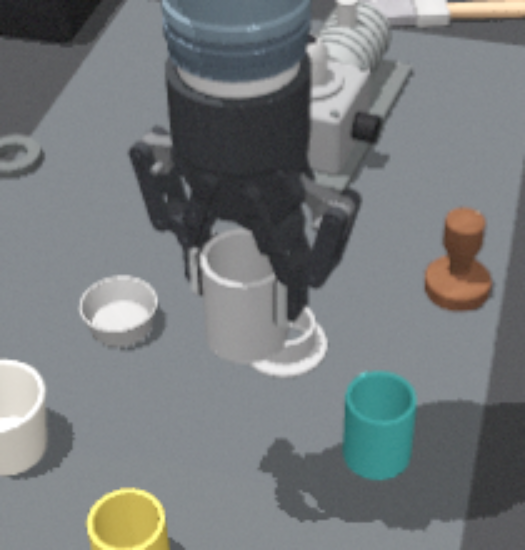

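Call:
send_rows --pt "-25 10 1 0 0 0 48" --pt "-60 25 1 0 0 0 48" --pt "-100 41 1 0 0 0 48" --pt "-140 58 1 0 0 0 48" --pt "-180 75 1 0 0 0 48" --pt "-218 91 1 0 0 0 48" --pt "-256 106 1 0 0 0 48" --pt "-294 122 1 0 0 0 48" --pt "-330 137 1 0 0 0 48" --pt "-360 149 1 0 0 0 48"

```text
time: 6.3
tcp_pos: [0.5059, -0.1357, 0.224]
eef_rot: [0.789, 0.615, -0.001, -0.001]
wrist_force: [0.9, 0.4, -2.0]
width: 0.0507
```

Call:
send_rows --pt "-20 8 0 0 0 0 48" --pt "-35 15 0 0 0 0 48" --pt "-44 18.5 0 0 0 0 48" --pt "-46 19 0 0 0 0 48" --pt "-46 19 0 0 0 0 48" --pt "-46 19 0 0 0 0 48" --pt "-46 19 0 0 0 0 48" --pt "-46 19 0 0 0 0 48"

```text
time: 6.97
tcp_pos: [0.5143, -0.1812, 0.2266]
eef_rot: [0.788, 0.616, 0.0, -0.0]
wrist_force: [-0.5, 0.5, -2.5]
width: 0.0505
```

Run:
```python
from h import *
row([.5163,-.182,.228],1.326)
for n in ('side','top'):
    im=eyes.grab_frame(n); cv2.imwrite(f'pics/{n}5.png',im[:,:,::-1])
s=cv2.imread('pics/side5.png');cv2.imwrite('pics/side5a.png',cv2.resize(s[40:190,270:430],None,fx=4,fy=4,interpolation=cv2.INTER_CUBIC))
```

```text
t 6.9667 tcp [ 0.5143 -0.1812  0.2266] q [-0.46  0.33 -0.07  1.17  0.    1.36]
[-0.3  2.2 -1.4] [-0.    -0.     0.001]
```

View pics/side5a.png

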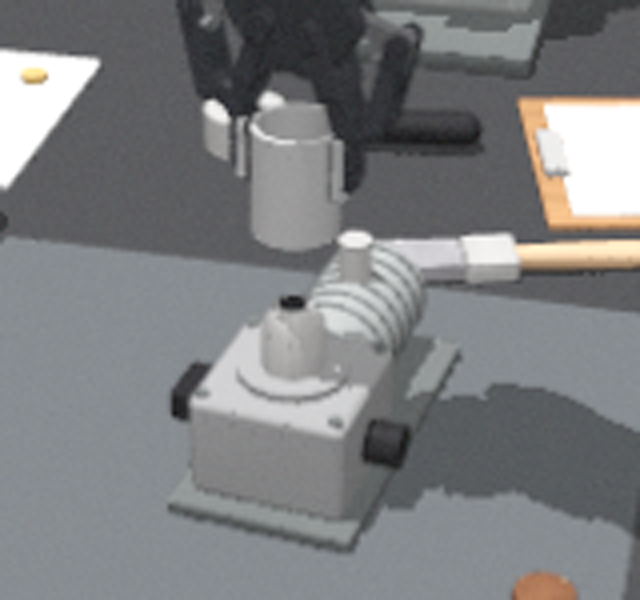

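View pics/top5.png

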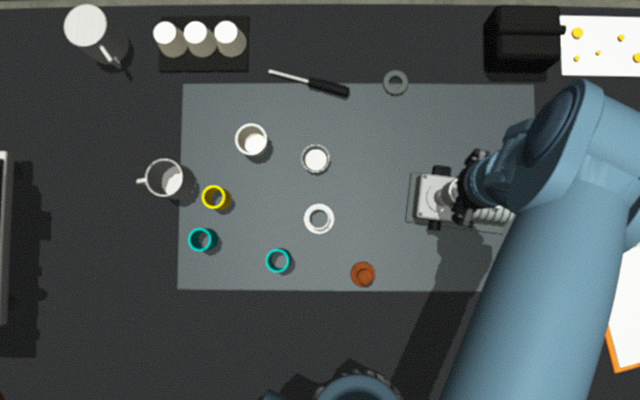

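```bash
cat > ov.py <<'E'
from h import *
def circ(n,c,r,z):
    a=np.linspace(0,2*np.pi,60); return proj(n,np.c_[c[0]+r*np.cos(a),c[1]+r*np.sin(a),0*a+z])
def ov(n,im,L,x0,y0,x1,y1,s,out):
    v=cv2.resize(im[y0:y1,x0:x1],None,fx=s,fy=s,interpolation=cv2.INTER_CUBIC)
    for c,r,z,col in L:
        p=(circ(n,c,r,z)-[x0,y0]+.5)*s-.5
        cv2.polylines(v,[np.round(p*8).astype(np.int32)],True,col,1,cv2.LINE_AA,3)
    cv2.imwrite(out,v)
def throat(c): return [(c,.034,.086,(0,0,255)),(c,.019,.086,(0,255,0)),(c,.019,.116,(0,255,0)),(c,.011,.128,(255,0,255))]
E
python3 - <<'E'
from ov import *
c=(.5163,-.182); t=(.5143,-.1812)
S=[(t,.026,.178,(255,255,0)),(t,.026,.243,(0,255,255))]
ov('side',cv2.imread('pics/side5.png'),throat(c)+S,290,50,390,150,6,'pics/ov1.png')
ov('top',cv2.imread('pics/top0.png'),throat(c),400,150,500,240,6,'pics/ov2.png')
E
```

```text
(no output)
```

View pics/ov1.png

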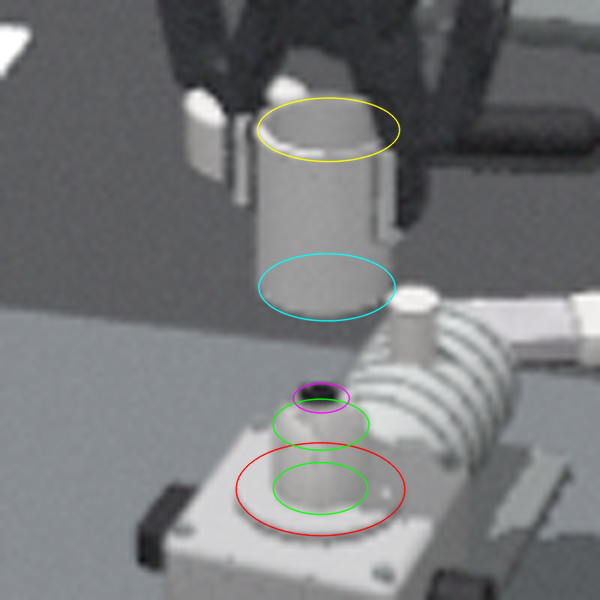

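View pics/ov2.png

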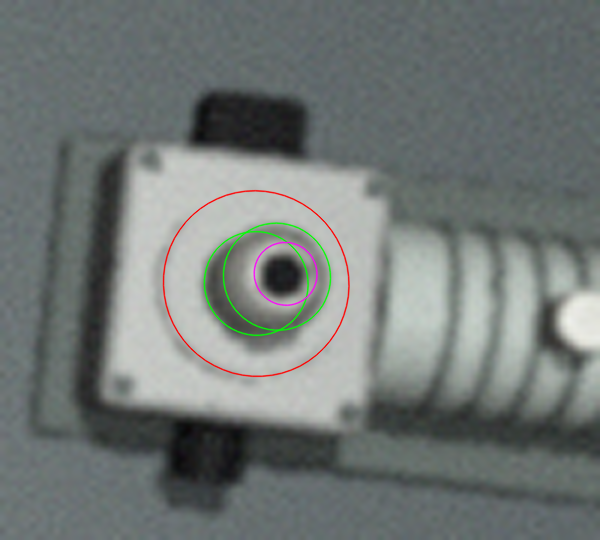

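Call:
send_rows --pt "0 2 10 0 0 0 48" --pt "0 2 20 0 0 0 48" --pt "0 2 30 0 0 0 48" --pt "0 2 36 0 0 0 48" --pt "0 2 40 0 0 0 48" --pt "0 2 40 0 0 0 48" --pt "0 2 40 0 0 0 48" --pt "0 2 40 0 0 0 48"

```text
time: 7.73
tcp_pos: [0.5166, -0.183, 0.1869]
eef_rot: [0.788, 0.615, 0.0, 0.0]
wrist_force: [-0.7, -0.4, -1.6]
width: 0.0505
```

Run:
```python
from ov import *
o=readout.get_obs(); t=o['tcp_pos']; row([.5165,-.1815,.145],1.326)
im=eyes.grab_frame('side')[:,:,::-1].copy()
z=t[2]-.0483
ov('side',im,throat((.5166,-.1813))[:2]+[(t,.026,z,(255,255,0)),(t,.026,z+.065,(0,255,255))],290,50,390,150,6,'pics/ov3.png')
```

```text
t 7.7333 tcp [ 0.5166 -0.183   0.1869] q [-0.46  0.35 -0.14  1.08 -0.    1.36]
[ 1.4 -0.5 41.9] [ 0.001  0.    -0.   ]
```

View pics/ov3.png

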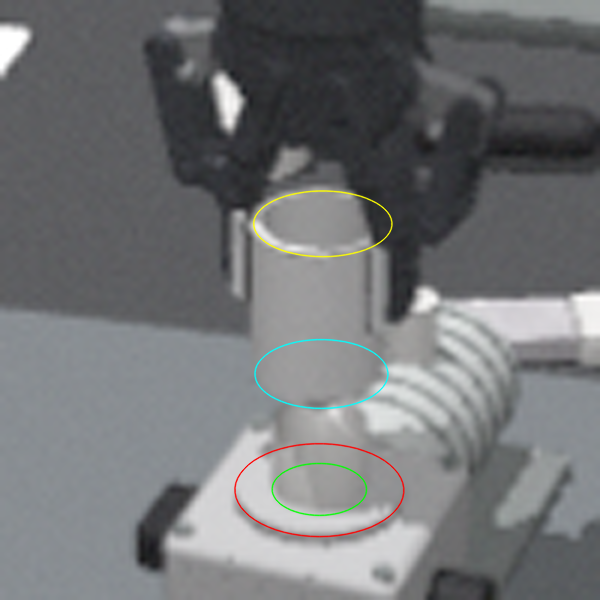

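Call:
send_rows --pt "1 -0.8 6 0 0 0 48" --pt "1 -0.8 12 0 0 0 48" --pt "1 -0.8 18 0 0 0 48" --pt "1 -0.8 24 0 0 0 48" --pt "1 -0.8 30 0 0 0 48" --pt "1 -0.8 36 0 0 0 48" --pt "1 -0.8 40 0 0 0 48" --pt "1 -0.8 42 0 0 0 48" --pt "1 -0.8 42 0 0 0 48" --pt "1 -0.8 42 0 0 0 48"

```text
time: 8.62
tcp_pos: [0.5158, -0.1817, 0.1446]
eef_rot: [0.788, 0.615, -0.0, 0.0]
wrist_force: [0.5, -0.5, -1.2]
width: 0.0507
```

Run:
```python
from ov import *
o=readout.get_obs(); t=o['tcp_pos']; row([.5165,-.1815,.136],1.326);print(o['wrist_torque'])
im=eyes.grab_frame('side')[:,:,::-1].copy()
z=t[2]-.0483
ov('side',im,[(t,.026,z,(255,255,0)),(t,.026,z+.065,(0,255,255))],290,50,390,150,6,'pics/ov4.png')
```

```text
t 8.6167 tcp [ 0.5158 -0.1817  0.1446] q [-0.45  0.38 -0.21  0.98 -0.    1.36]
[0.4 0.6 8.6] [ 0.  0. -0.]
[ 1.65925015e-02 -4.15426664e-02  1.54185625e-05]
```

View pics/ov4.png

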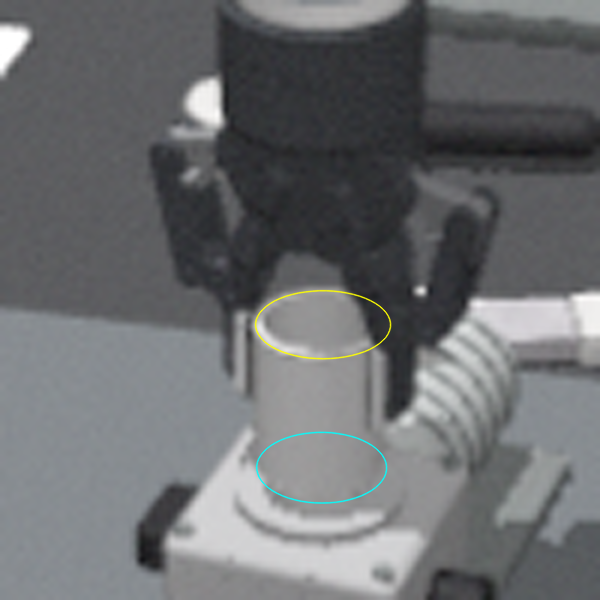

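Call:
send_rows --pt "0 0 2 0 0 0 48" --pt "0 0 4 0 0 0 48" --pt "0 0 6 0 0 0 48" --pt "0 0 7 0 0 0 48" --pt "0 0 8 0 0 0 48" --pt "0 0 8 0 0 0 48" --pt "0 0 8 0 0 0 48"

```text
time: 9.25
tcp_pos: [0.5157, -0.1816, 0.1365]
eef_rot: [0.788, 0.615, -0.0, -0.0]
wrist_force: [-1.0, -0.6, -2.0]
width: 0.0503
```

Call:
send_rows --pt "0 0 1 0 0 0 48" --pt "0 0 2 0 0 0 48" --pt "0 0 2 0 0 0 48" --pt "0 0 2 0 0 0 48"

```text
time: 9.58
tcp_pos: [0.5158, -0.1816, 0.1345]
eef_rot: [0.788, 0.615, -0.0, -0.0]
wrist_force: [0.5, -0.8, -2.0]
width: 0.0506
```

Call:
send_rows --pt "0 0 0.7 0 0 0 48" --pt "0 0 1.4 0 0 0 48" --pt "0 0 1.4 0 0 0 48" --pt "0 0 1.4 0 0 0 48"

```text
time: 9.92
tcp_pos: [0.5158, -0.1817, 0.1344]
eef_rot: [0.788, 0.615, 0.0, 0.0]
wrist_force: [-2.7, 2.0, 7.1]
width: 0.0507
```

Run:
```python
from ov import *
im=eyes.grab_frame('side')[:,:,::-1].copy()
c=(.5163,-.1815)
ov('side',im,[(c,.026,.086,(255,255,0)),(c,.026,.151,(0,255,255))],290,50,390,150,6,'pics/ov5.png')
print(readout.get_obs()['wrist_force'])
```

```text
[-3.02357667  1.8478236   5.6616417 ]
```

View pics/ov5.png

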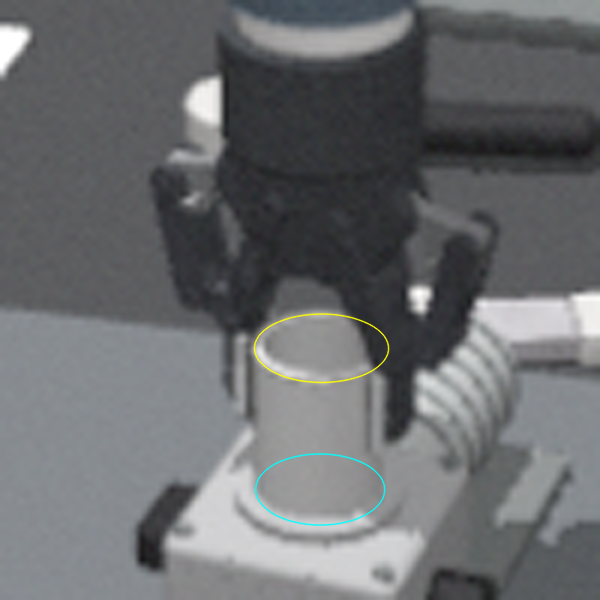

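The sleeve is in contact at the predicted height: TCP at 0.1344 against an expected 0.1343, with about 8 N upward. The picture agrees, so I'm releasing.

Call:
send_rows --pt "0 0 0 0 0 0 60" --pt "0 0 0 0 0 0 75" --pt "0 0 0 0 0 0 85" --pt "0 0 0 0 0 0 85" --pt "0 0 0 0 0 0 85" --pt "0 0 0 0 0 0 85" --pt "0 0 0 0 0 0 85"

```text
time: 10.55
tcp_pos: [0.5158, -0.1816, 0.1331]
eef_rot: [0.788, 0.615, -0.0, -0.0]
wrist_force: [-0.2, 0.3, 0.8]
width: 0.0849
```

Call:
send_rows --pt "0 0 -8 0 0 0 85" --pt "0 0 -20 0 0 0 85" --pt "0 0 -40 0 0 0 85" --pt "0 0 -70 0 0 0 85" --pt "0 0 -100 0 0 0 85" --pt "0 0 -120 0 0 0 85" --pt "0 0 -120 0 0 0 85"

```text
time: 11.13
tcp_pos: [0.5182, -0.1828, 0.259]
eef_rot: [0.788, 0.615, 0.002, 0.004]
wrist_force: [0.2, -0.5, 1.3]
width: 0.0846
```

Call:
send_rows --pt "-30 0 0 0 0 0 85" --pt "-65 0 0 0 0 0 85" --pt "-100 0 0 0 0 0 85" --pt "-135 0 0 0 0 0 85" --pt "-160 0 0 0 0 0 85" --pt "-170 0 0 0 0 0 85" --pt "-170 0 0 0 0 0 85" --pt "-170 0 0 0 0 0 85"

```text
time: 11.8
tcp_pos: [0.4744, -0.346, 0.2528]
eef_rot: [0.788, 0.615, 0.0, -0.001]
wrist_force: [0.5, 0.3, 0.0]
width: 0.085
```

Run:
```python
from ov import *
im=eyes.grab_frame('side')[:,:,::-1].copy(); tp=eyes.grab_frame('top')[:,:,::-1].copy()
c=(.5163,-.1815)
S=[(c,.026,.086,(255,255,0)),(c,.026,.151,(0,255,255))]
ov('side',im,S,290,50,390,150,5,'pics/ov6.png')
ov('top',tp,S[1:],380,130,520,240,5,'pics/ov7.png')
print(readout.get_obs()['tcp_pos'],readout.get_obs()['wrist_force'])
for d in eyes.masks_of('top','short_collar')[:2]: print(d['rect'],d['confidence'])
```

```text
[ 0.47486816 -0.34504875  0.25312527] [0.46347086 0.11983661 0.02195088]
[305.8, 203.5, 30.2, 32.5] 0.55
```

View pics/ov6.png

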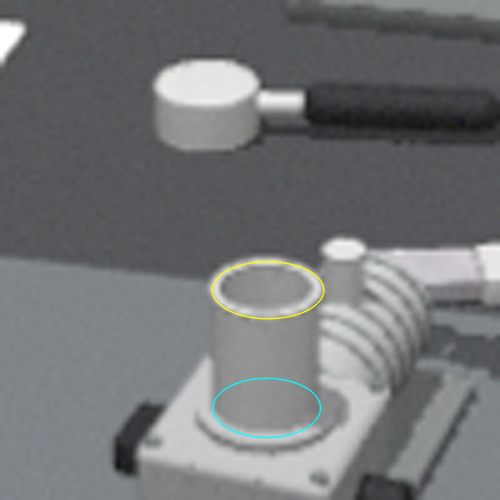

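View pics/ov7.png

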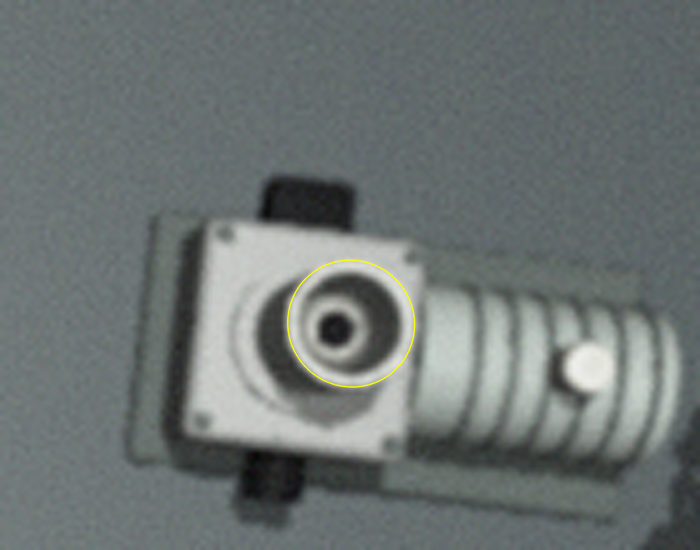

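The sleeve stands upright round the throat, and its rim matches the fully seated outline in both views. The gripper is clear and the collar hasn't moved.

```bash
python3 -c "
from workcell import ticket
print(ticket.close_job())"
```

```text
the job is handed in; nothing more can be done
None
```

I gripped the grey steel sleeve, lowered it over the wide throat until it touched the shoulder, then let go, backed the arm away and handed the job in at about 12 s. The hand-in gives no verdict, so the result rests on my own checks:

- **Seating:** contact came at the expected height (TCP 134.4 mm against 134.3 mm), with about 8 N upward. After release, the sleeve's rim matched the fully seated outline in both cameras, to within about 1–2 mm, and it stood upright around the throat.
- **Clear of the robot:** the gripper was open and away from everything, with wrist force near zero.
- **Short collar:** its position in the top camera is unchanged to within about a pixel (roughly 2 mm). I didn't touch the turquoise or yellow look-alikes.

**Disagreements:**
- The two cameras differed by 3–5 mm on the throat tip. I settled it by comparing sleeve and throat directly in the side view.
- The gripper read 50.6 mm on the 52 mm sleeve, but the hold was firm throughout.

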